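# Switch on the porch light in its push-latch box

## Robot

A 6-joint arm with a two-finger parallel gripper is mounted at the origin on the work surface. World frame = base frame: x ahead of the robot, y to its left, z up, the work surface at z = 0. Lengths are in mm, angles in degrees, forces in N, time in s.
With the tool pointing down it reaches from about 375 to 750 mm from the base axis. Payload 9 kg.
Tool frame: the origin (TCP) lies midway between the tips of the shut fingers; the grasp point (between the pads) lies 19 mm behind it; y points along the fingers, x is the direction in which the jaws open and shut, and the axes are right-handed (so a half turn about y gives the same grasp; the last joint's range is limited). The gripper opens to 85 mm and grips with 20 to 120 N. Pads are 22 mm wide; open, the fingers measure 114 mm over their backs; the gripper's body (76 mm by 85 mm) begins 54 mm behind the grasp point. The pads swing forward as they close: fully open they stand 13 mm farther back than shut.
Start: joints at [-88.39, 5.964, 5.575, 89.605, 0, 77.527], TCP at [146.007, -581.995, 231.331] pointing down, gripper open.
Joint ranges: [-171.21, 171.21], [-48.23, 106.86], [-62.78, 66.21], [-105.2, 120.99], [-86.42, 89.51], [-180, 180]. Speed limits (degrees/s): [127.2, 127.2, 147.25, 180, 180, 180].

## Interface

Orientations are given as a 3x3 rotation matrix whose columns are the frame's x, y, z axes.
In Python, from station import manip, imaging, workorder gives the robot as it stands. The module is installed in compiled form; this text tells all that it offers.
- The arm moves only by the shell command python3 -m handwheel 'ROWS' [OPENING] [FORCE]. ROWS is JSON, a list of rows, each an object of numbers: "dx", "dy", "dz": the shift along the tool's x, y, z in cm; "rx", "ry", "rz": the turn, a rotation vector about the tool's x, y, z in rad. A call has 1 to 10 rows; each row is the pose to reach, as a shift and turn from the pose commanded when the call began, along the tool's axes at that moment; what a row does not reach only later rows make up. A row lasts 1/10 s, in which the tool goes at most 50 mm and 8.59 degrees, less where a joint would pass 70% of its speed; a pose out of reach is approached as far as the arm can. A call with a gripper value outside its range is refused whole. OPENING is the gripper command: -1 is shut, 1 is fully open, values between are in proportion, set as the call begins (- or left out, the last holds). The fingers move at their own pace and stop on an object; FORCE is the grip in N (left out, the last holds). Time passes only in rows, so rows that repeat a pose let the fingers close. It gives the time, the measured TCP pose, the force and the opening at its end, in the units of the state.
- manip.get_state(): the state, without advancing time (a new reading comes with each control period).
- imaging.snapshot(name): name is "scene" or "top" or "wrist"; returns a dict with "img" (480x640x3 uint8, red, green, blue), "z_map" (480x640 float32, mm along the optical axis (not along the pixel's ray), 0 where there is no reading), "fov_y" (degrees; the focal length in pixels is half the picture's height over the tangent of half this angle, whatever the lens; pixels are square), "cx", "cy" (the principal point, pixels), "extrinsics" (4x4, takes a point from world to camera coordinates). Camera axes: x right, y down, z forward; pixel columns grow to the right and rows downward; lengths in mm; the calibration is good to about 2 mm. A picture is of the moment at which its call begins.
- workorder.close_job(): hands the job in, once; it reports no verdict.
The state is a dict: "time_s": time; "q": joint angles; "joint_velocities": joint speeds; "joint_efforts": joint torques, N m; "tcp_pos": TCP position; "orientation": TCP orientation; "force": force on the tool from outside, world axes, zero at the start; "moment": the same for the moment, N m; "opening": opening from 0.0 (shut) to 1.0 (fully open).
Only numpy, scipy, OpenCV 4.12 (cv2) and the standard library are available. Lean on these libraries where they do the work, as an engineer would, in place of code of your own. Each camera call takes 0.05 s, during which the arm holds its last target. There are 200 camera calls.

## Task

Switch on the porch light: press the cover of the square switch box so that it pops open, press down the raised half of the rocker switch inside, then push the cover down and press it home so that it latches shut again. Nothing needs to be picked up; leave the other things on the bench where they are.

Things in the scene. Friction and masses are not known exactly. Their poses are not given: they have to be found in the camera images.
- switchbox: Grey plastic switch box fixed to the bench, 170 mm square and 70 mm high to the rim of its walls (walls 4 mm thick, open on top but for the cover). Origin: centre of its underside; x points from the free edge of the cover to the hinge, z up. The box is turned so that the hinge is always on the side away from the robot.
- hinge_mid (a point): Middle of the cover's hinge line (fixed), at rim height (70 mm), 79 mm from the box centre along the box's x. The hinge line runs along the box's y.
- cover (a joint): Angle of the cover (rad). 0: latched, level; -0.047: pressed in to its stop; 1.2: fully open, leaning to the robot. Push-push latch: pressed to the stop and let go, a latched cover springs up to 1.2 in about 1.5 s; an open one, pushed all the way down against its spring (2 to 5 N at the free edge), pressed to the stop and let go, stays at 0. Less than 6 mm of press may not work the latch.
- cover_edge (a point): Place to press, on the cover's top face: midway across, 140 mm from the hinge, 18 mm from the free edge. It moves with the cover; its z is the outward normal, its x points to the hinge. The cover is a flat plate 158 x 158 x 10 mm; latched, its top is 10 mm above the rim. It lies inside the walls, so it can dip below the rim: the stop is 7 mm down at the free edge, then it goes solid.
- rocker_near (a point): Point on the rocker switch's top, mid-width, on the half nearer the robot, 19 mm from the pivot. The rocker is a white plate 58 (along the box's x) x 46 x 8 mm on a pedestal inside the box; its pivot is parallel to the hinge, 101 mm from it, 22 mm to the box's -y side of the middle, 49 mm above the bench. The point is about 61 mm above the bench when off, 53 mm when on.
- rocker (a joint): Angle of the rocker (rad). 0: off, the half near the robot stands up; 0.4: on, the near half is fully down. It is a stiff rocker that stays where it is left, so press until it stops; about 2 N on the near half moves it.
- mug: Red ceramic mug, 92 mm high, 82 mm across. Origin at the centre of its underside. Leave it alone.
- dish: Glass dish, 120 mm across, 40 mm high. Origin at the centre of its underside. Leave it alone.
- flashlight: Yellow flashlight standing on its head, 145 mm high, 52 mm across. Origin at the centre of its underside. Leave it alone.
- boot_brush: Wooden boot brush, 190 x 55 x 40 mm, lying along its x. Origin at the centre of its underside. Leave it alone.
- bike_pump: Chrome bicycle pump lying along its x, about 295 mm long, 32 mm high. Origin on the bench, near its middle. Leave it alone.
- polish_tin: Round metal polish tin, 72 mm across, 28 mm high. Origin at the centre of its underside. Leave it alone.
- shoe_horn: Flat steel shoe horn with wooden grip, 200 mm long along its y, 12 mm high. Origin at the centre of its underside. Leave it alone.

How it is judged (in metres and radians):
On the way, in this order (a step that is already met when the one before it is completed fails the run):
1. the latched cover is pressed in (value of joint cover below -0.02 rad).
2. the cover has popped up wide open (value of joint cover above 1 rad), for 0.1 s.
3. the rocker is switched on (value of joint rocker above 0.3 rad), for 0.1 s.
4. the cover is pressed in again (value of joint cover below -0.02 rad).
At the end, for the whole second after the job is handed in: The cover is latched shut (within 0.03 rad of level) with nothing pressing on it, and the rocker inside is fully on (above 0.3 of 0.4 rad) (value of joint cover between -0.02 and 0.03 rad and value of joint rocker above 0.3 rad); the robot touches nothing.
It fails at once if something else on the bench is lifted or shifted by more than 20 mm (distance of any of mug, dish, flashlight, boot_brush, bike_pump, polish_tin, shoe_horn from where it was at the start of the episode above 0.02 m).
It also fails if it takes over 54 s, if anything falls off the work surface, if the arm or the gripper's body presses on something with over 40 N, if the wrist force passes 120 N, or if a joint passes its speed limit or range.

## Working session

There is one attempt and no reset: what is moved stays moved. The work goes in short steps, Python scripts to look and compute and a shell command to move; the robot and the scene stay as the last step left them, time stands still between calls to the robot, and variables do not carry over. Pictures are saved under pics/ and viewed, on a budget of 10 in all, crops included, one or two more only if the job needs it, and the job is handed in when it is done.

```bash
mkdir -p pics; cat > h.py <<'E'
from station import manip, imaging, workorder
import numpy as np, cv2
def snap(n,f=None):
    s=imaging.snapshot(n)
    if f: cv2.imwrite('pics/'+f,cv2.cvtColor(s['img'],cv2.COLOR_RGB2BGR))
    return s
def cloud(s):
    z=s['z_map'].astype(float);f=240/np.tan(np.radians(s['fov_y']/2))
    v,u=np.mgrid[:480,:640]
    p=np.stack([(u-s['cx'])*z/f,(v-s['cy'])*z/f,z],-1)
    E=s['extrinsics'];w=(p-E[:3,3])@E[:3,:3]
    w[z==0]=np.nan
    return w
def totool(p):
    st=manip.get_state();return np.array(st['orientation']).T@(np.array(p)-st['tcp_pos'])/10
E
python3 - <<'E'
from h import *
s=snap('top','top1.png');w=cloud(s);np.save('w1.npy',w);
print(s['extrinsics'],s['fov_y']);print(manip.get_state())
E
```

```text
[[ 5.19122810e-03 -9.99728676e-01  2.27073915e-02 -7.27217646e+00]
 [-9.93219468e-01 -7.79204116e-03 -1.15992988e-01  5.86175259e+02]
 [ 1.16138453e-01 -2.19512772e-02 -9.92990434e-01  1.40112832e+03]
 [ 0.00000000e+00  0.00000000e+00  0.00000000e+00  1.00000000e+00]] 44.10545874692204
{'time_s': 0.05, 'q': array([-8.83895992e+01,  5.99699348e+00,  5.52849785e+00,  8.96043158e+01,
       -1.24916976e-03,  7.75281450e+01]), 'joint_velocities': array([-0.05366402,  0.07463543,  0.16521343,  0.03014128,  0.02098151,
       -0.00579751]), 'joint_efforts': array([ 7.04045029e-03, -5.58738577e+01,  5.05198574e+01,  1.39447767e-02,
       -2.33734199e-04, -1.71711997e-05]), 'tcp_pos': array([ 145.99685134, -581.6369715 ,  230.55274518]), 'orientation': array([[ 2.43314614e-01, -5.75069073e-05,  9.69947419e-01],
       [-9.69946621e-01,  1.26968462e-03,  2.43314489e-01],
       [-1.24551959e-03, -9.99999192e-01,  2.53154193e-04]]), 'force': array([-0.57943391, -0.7411408 , -0.43299751]), 'moment': array([ 0.01723557, -0.07231963, -0.009875  ]), 'opening': 0.998950587758521}
```

View pics/top1.png

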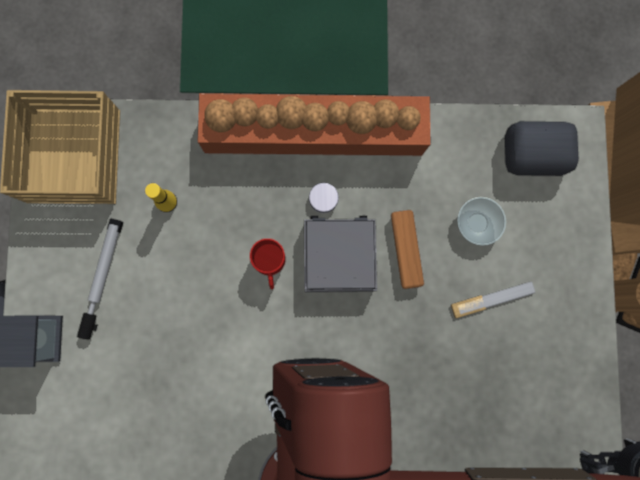

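The top view shows the box at about (340,255), its hinge at the far side (v≈218). The mug is at (267,257) to its left and the brush at (407,248) to its right. Next I'll measure the cover.

```bash
python3 - <<'E'
from h import *
w=np.load('w1.npy')
r=w[205:300,295:385].reshape(-1,3);
m=(r[:,2]>60)&(r[:,2]<95);p=r[m]
n,b=np.histogram(p[:,2],14);print(n,b.round(0))
c=p[p[:,2]>74]
rect=cv2.minAreaRect(c[:,:2].astype(np.float32));print(rect,len(c),c[:,2].mean())
rect=cv2.minAreaRect(p[:,:2].astype(np.float32));print(rect)
for nme,(u0,u1,v0,v1) in dict(mug=(245,290,235,290),brush=(388,428,205,292),tin=(308,340,180,214)).items():
    q=w[v0:v1,u0:u1].reshape(-1,3);q=q[q[:,2]>15];print(nme,q.min(0),q.max(0))
E
```

```text
[  15   21   60  112  169  133  240  662 1302 1285  784  242   49    6] [60. 63. 65. 67. 69. 72. 74. 76. 79. 81. 83. 86. 88. 90. 92.]
((552.9552612304688, -63.17407989501953), (172.52748107910156, 167.67962646484375), 0.41283613443374634) 4570 81.11936084851554
((553.4481811523438, -64.23551940917969), (173.49794006347656, 169.8095703125), 0.41283610463142395)
mug [470.95423646  67.49132164  15.10439291] [586.00269989 148.01934664  99.15119606]
brush [ 473.9041844  -268.21886233   23.76612496] [ 666.66889577 -189.77541841   51.81785306]
tin [660.76439527 -59.78821464  15.35470277] [734.06362275   9.23079049  37.90105835]
```

```bash
python3 -m handwheel '[{"dx":-8,"dz":8,"dy":1,"ry":-0.15},{"dx":-14,"dz":14,"dy":2,"ry":-0.3},{"dx":-17,"dz":17,"dy":3,"ry":-0.45},{"dx":-20,"dz":20,"dy":3,"ry":-0.6},{"dx":-23,"dz":23,"dy":3,"ry":-0.75},{"dx":-26,"dz":26,"dy":3,"ry":-0.9},{"dx":-29,"dz":29,"dy":3,"ry":-1.05},{"dx":-32,"dz":32,"dy":3,"ry":-1.18},{"dx":-35,"dz":35,"dy":3,"ry":-1.325},{"dx":-38,"dz":38,"dy":3,"ry":-1.325}]' -1 30; python3 - <<'E'
from h import *
s=manip.get_state();print(s['q'],s['orientation'].round(3))
print(totool([480,-64,130]))
E
```

```text
[-8.83895992e+01  5.99699348e+00  5.52849785e+00  8.96043158e+01
 -1.24916976e-03  7.75281450e+01] [[ 0.243 -0.     0.97 ]
 [-0.97   0.001  0.243]
 [-0.001 -1.     0.   ]]
[-42.06871439  10.11906922  44.98886117]$[0]: bad value
```

```bash
python3 -m handwheel '[{"dx":-3,"dy":0,"dz":3,"rx":0,"ry":-0.14,"rz":0}]' -1 30
```

```text
time_s: 0.15
tcp_pos: [166.0, -547.0, 228.9]
orientation: [[0.374, -0.001, 0.927], [-0.927, 0.002, 0.374], [-0.002, -1.0, 0.0]]
force: [1.5, 0.7, 0.3]
opening: 0.857
```

```bash
python3 -m handwheel '[{"dx":-3,"dy":0,"dz":4,"rx":0,"ry":-0.14,"rz":0},{"dx":-6,"dy":0,"dz":8,"rx":0,"ry":-0.28,"rz":0},{"dx":-9,"dy":0,"dz":12,"rx":0,"ry":-0.42,"rz":0},{"dx":-12,"dy":0,"dz":16,"rx":0,"ry":-0.56,"rz":0},{"dx":-15,"dy":0,"dz":20,"rx":0,"ry":-0.7,"rz":0},{"dx":-18,"dy":0,"dz":24,"rx":0,"ry":-0.84,"rz":0},{"dx":-21,"dy":0,"dz":28,"rx":0,"ry":-0.98,"rz":0},{"dx":-24,"dy":0,"dz":32,"rx":0,"ry":-1.12,"rz":0},{"dx":-27,"dy":0,"dz":36,"rx":0,"ry":-1.185,"rz":0},{"dx":-30,"dy":0,"dz":40,"rx":0,"ry":-1.185,"rz":0}]'; python3 - <<'E'
from h import *
s=manip.get_state();print(s['q'])
print(totool([480,-64,130]))
E
```

```text
time_s: 1.15
tcp_pos: [426.1, -115.1, 231.1]
orientation: [[1.0, 0.0, -0.002], [0.002, -0.0, 1.0], [0.0, -1.0, -0.0]]
force: [0.9, -1.4, 0.9]
opening: -0.002
[-3.21890434e+01 -2.20997929e+01 -2.01220190e+01  9.19641563e+01
 -5.94920939e-03  5.76817947e+01]
[ 5.40371385 10.11018846  5.09916789]
```

```bash
python3 -m handwheel '[{"dx":3,"dy":4,"dz":3,"rx":0,"ry":0,"rz":0},{"dx":6,"dy":8,"dz":5,"rx":0,"ry":0,"rz":0},{"dx":6,"dy":11,"dz":5,"rx":0,"ry":0,"rz":0},{"dx":6,"dy":13,"dz":5,"rx":0,"ry":0,"rz":0},{"dx":6,"dy":13,"dz":5,"rx":0,"ry":0,"rz":0},{"dx":6,"dy":13,"dz":5,"rx":0,"ry":0,"rz":0}]'; python3 - <<'E'
from h import *
s=snap('scene','scene1.png')
E
```

```text
time_s: 1.75
tcp_pos: [485.3, -67.1, 101.7]
orientation: [[1.0, -0.001, 0.0], [-0.0, 0.0, 1.0], [-0.001, -1.0, 0.0]]
force: [-0.1, 0.7, 0.4]
opening: 0.0
```

View pics/scene1.png

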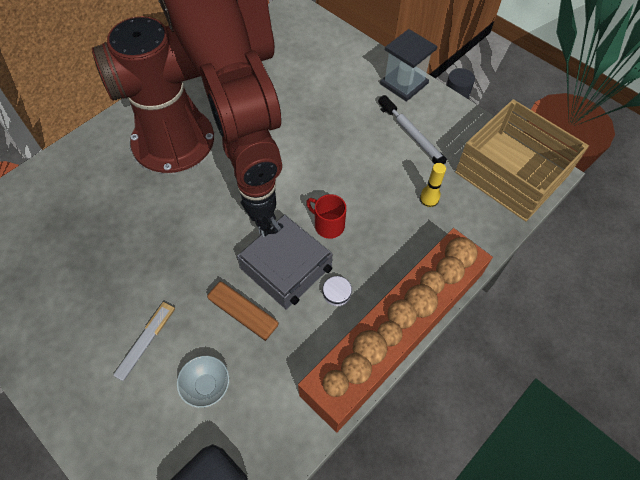

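The scene view shows the shut fingers at (265,222), over the middle of the cover's free edge, well clear of the mug. I'll press now.

```bash
python3 -m handwheel '[{"dx":0,"dy":1,"dz":0.2,"rx":0,"ry":0,"rz":0},{"dx":0,"dy":2,"dz":0.2,"rx":0,"ry":0,"rz":0},{"dx":0,"dy":2.4,"dz":0.2,"rx":0,"ry":0,"rz":0},{"dx":0,"dy":2.7,"dz":0.2,"rx":0,"ry":0,"rz":0},{"dx":0,"dy":2.9,"dz":0.2,"rx":0,"ry":0,"rz":0},{"dx":0,"dy":2.9,"dz":0.2,"rx":0,"ry":0,"rz":0}]'
```

```text
time_s: 2.4
tcp_pos: [485.5, -65.3, 72.9]
orientation: [[1.0, -0.0, 0.0], [-0.0, -0.0, 1.0], [-0.0, -1.0, -0.0]]
force: [-3.1, -0.1, 6.3]
opening: 0.001
```

```bash
python3 -m handwheel '[{"dx":0,"dy":0.1,"dz":0,"rx":0,"ry":0,"rz":0},{"dx":0,"dy":0.2,"dz":0,"rx":0,"ry":0,"rz":0},{"dx":0,"dy":0.2,"dz":0,"rx":0,"ry":0,"rz":0}]'
```

```text
time_s: 2.7
tcp_pos: [485.6, -65.3, 71.8]
orientation: [[1.0, 0.0, -0.0], [0.0, -0.001, 1.0], [0.0, -1.0, -0.001]]
force: [-7.8, 1.0, 15.7]
opening: -0.001
```

```bash
python3 -m handwheel '[{"dx":-1,"dy":-2,"dz":0,"rx":0,"ry":0,"rz":0},{"dx":-4,"dy":-5,"dz":0,"rx":0,"ry":0,"rz":0},{"dx":-6,"dy":-8,"dz":0,"rx":0,"ry":0,"rz":0},{"dx":-7,"dy":-10,"dz":0,"rx":0,"ry":0,"rz":0},{"dx":-7,"dy":-10,"dz":0,"rx":0,"ry":0,"rz":0},{"dx":-7,"dy":-10,"dz":0,"rx":0,"ry":0,"rz":0},{"dx":-7,"dy":-10,"dz":0,"rx":0,"ry":0,"rz":0},{"dx":-7,"dy":-10,"dz":0,"rx":0,"ry":0,"rz":0},{"dx":-7,"dy":-10,"dz":0,"rx":0,"ry":0,"rz":0},{"dx":-7,"dy":-10,"dz":0,"rx":0,"ry":0,"rz":0}]'
python3 -m handwheel '[{"dx":0,"dy":0,"dz":0,"rx":0,"ry":0,"rz":0},{"dx":0,"dy":0,"dz":0,"rx":0,"ry":0,"rz":0},{"dx":0,"dy":0,"dz":0,"rx":0,"ry":0,"rz":0},{"dx":0,"dy":0,"dz":0,"rx":0,"ry":0,"rz":0},{"dx":0,"dy":0,"dz":0,"rx":0,"ry":0,"rz":0},{"dx":0,"dy":0,"dz":0,"rx":0,"ry":0,"rz":0}]'
python3 - <<'E'
from h import *
a=snap('wrist');b=snap('top')
np.save('ww.npy',cloud(a));np.save('w2.npy',cloud(b))
im=np.hstack([a['img'][:,:],b['img'][140:380,200:460].repeat(2,0).repeat(2,1)])
cv2.imwrite('pics/c.png',cv2.cvtColor(cv2.resize(im,(800,int(480*800/im.shape[1]))),cv2.COLOR_RGB2BGR));print(im.shape)
E
```

```text
time_s: 3.7
tcp_pos: [415.4, -65.0, 169.7]
orientation: [[1.0, -0.001, -0.0], [0.0, 0.0, 1.0], [-0.001, -1.0, 0.0]]
force: [0.4, 0.3, 0.0]
opening: -0.002
time_s: 4.3
tcp_pos: [415.5, -65.1, 170.3]
orientation: [[1.0, 0.0, -0.0], [0.0, -0.0, 1.0], [0.0, -1.0, -0.0]]
force: [-0.8, -0.1, -1.1]
opening: 0.002
(480, 1160, 3)
```

View pics/c.png

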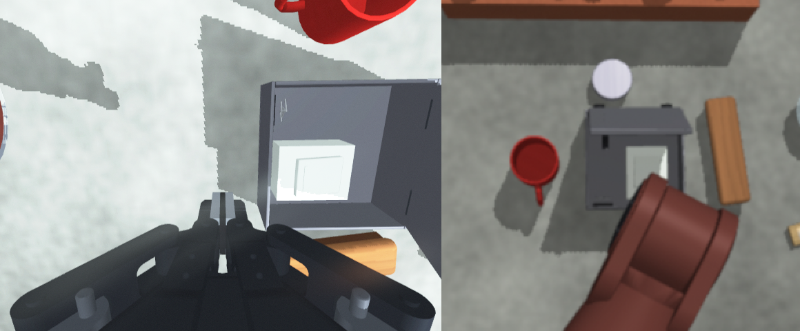

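The cover is open in both views. The white rocker shows in the wrist picture at about (275–355, 140–200) on the composite. I'll locate it in 3D.

```bash
python3 - <<'E'
from h import *
w=np.load('ww.npy')
p=w[190:305,385:525].reshape(-1,3);p=p[(p[:,2]>42)&(p[:,2]<72)]
p=p[(p[:,0]>480)&(p[:,0]<575)&(p[:,1]<-50)&(p[:,1]>-125)]
print(len(p),np.percentile(p,[1,50,99],axis=0).round(1))
for x in range(490,575,6):
    q=p[(p[:,0]>=x)&(p[:,0]<x+6)]
    if len(q)>10: print(x,len(q),np.median(q[:,2]).round(1),np.percentile(q[:,1],[2,98]).round(1))
q=w[110:340,370:].reshape(-1,3);q=q[(q[:,2]>66)&(q[:,2]<74)&(q[:,0]<480)]
print('near wall',np.percentile(q,[2,50,98],axis=0),len(q)); print(np.polyfit(q[:,1],q[:,0],1))
w=np.load('w2.npy');q=w[180:230,290:385].reshape(-1,3);q=q[(q[:,2]>100)&(q[:,2]<235)]
print('cover',np.percentile(q,[2,50,98],axis=0),len(q))
for z in range(100,235,15):
    r=q[(q[:,2]>=z)&(q[:,2]<z+15)]
    if len(r)>3: print(z,len(r),np.median(r,0).round(1))
E
```

```text
8022 [[ 485.  -119.6   42.1]
 [ 524.9  -80.8   44. ]
 [ 573.3  -50.8   61.6]]
490 508 43.1 [-119.3  -52.2]
496 667 43.3 [-119.   -52.3]
502 805 59.3 [-118.6  -52.5]
508 542 59.6 [-119.2  -51.6]
514 523 58.2 [-119.2  -52.2]
520 536 57.0 [-118.6  -51.4]
526 523 55.7 [-118.1  -51.4]
532 507 54.5 [-118.5  -51.4]
538 524 53.4 [-118.3  -51.5]
544 508 52.2 [-118.6  -51.5]
550 511 50.9 [-117.7  -51.3]
556 315 44.0 [-118.8  -51.3]
562 495 43.1 [-118.5  -51.6]
568 509 43.1 [-118.5  -51.4]
574 29 42.7 [-119.1  -65.4]
near wall [[ 464.91131886 -140.73494933   66.3995871 ]
 [ 467.57304556  -43.93007979   68.84284914]
 [ 477.35049731   19.82557489   70.3126195 ]] 1358
[2.09713893e-03 4.68103613e+02]
cover [[ 593.56210793 -136.88053924  102.38360711]
 [ 611.00495082  -62.25321502  151.86545791]
 [ 630.05046176   12.80699679  197.24011942]] 741
100 106 [626.9 -58.4 108.5]
115 106 [622.1 -58.3 122.5]
130 104 [615.5 -64.2 137.4]
145 119 [610.9 -61.2 152.7]
160 103 [604.3 -60.  167.5]
175 132 [598.  -64.4 181.8]
190 71 [593.9 -68.7 194.9]
```

```bash
python3 -m handwheel '[{"dx":2,"dy":1,"dz":-1,"rx":0,"ry":0,"rz":-0.13},{"dx":6,"dy":3,"dz":-2,"rx":0,"ry":0,"rz":-0.25},{"dx":10,"dy":5,"dz":-2,"rx":0,"ry":0,"rz":-0.25},{"dx":10,"dy":8,"dz":-2,"rx":0,"ry":0,"rz":-0.25},{"dx":10,"dy":9,"dz":-2,"rx":0,"ry":0,"rz":-0.25},{"dx":10,"dy":9.5,"dz":-2,"rx":0,"ry":0,"rz":-0.25},{"dx":10,"dy":9.5,"dz":-2,"rx":0,"ry":0,"rz":-0.25}]'
```

```text
time_s: 5.1
tcp_pos: [515.5, -85.3, 76.0]
orientation: [[0.969, 0.248, 0.0], [0.0, -0.0, 1.0], [0.248, -0.969, -0.0]]
force: [-0.8, 0.7, 0.6]
opening: 0.001
```

```bash
python3 -m handwheel '[{"dx":-0.25,"dy":1,"dz":0,"rx":0,"ry":0,"rz":0},{"dx":-0.4,"dy":1.6,"dz":0,"rx":0,"ry":0,"rz":0},{"dx":-0.5,"dy":2,"dz":0,"rx":0,"ry":0,"rz":0},{"dx":-0.55,"dy":2.2,"dz":0,"rx":0,"ry":0,"rz":0},{"dx":-0.55,"dy":2.2,"dz":0,"rx":0,"ry":0,"rz":0},{"dx":-0.55,"dy":2.2,"dz":0,"rx":0,"ry":0,"rz":0}]'; python3 -m handwheel '[{"dx":-0.05,"dy":0.2,"dz":0,"rx":0,"ry":0,"rz":0},{"dx":-0.05,"dy":0.2,"dz":0,"rx":0,"ry":0,"rz":0},{"dx":-0.05,"dy":0.2,"dz":0,"rx":0,"ry":0,"rz":0}]'
```

```text
time_s: 5.7
tcp_pos: [515.7, -85.4, 54.3]
orientation: [[0.969, 0.248, 0.0], [0.0, -0.001, 1.0], [0.248, -0.969, -0.001]]
force: [-13.3, 1.3, 19.1]
opening: 0.001
time_s: 6.0
tcp_pos: [515.9, -85.5, 54.1]
orientation: [[0.969, 0.248, -0.0], [0.0, -0.001, 1.0], [0.248, -0.969, -0.001]]
force: [-25.6, 5.5, 38.3]
opening: -0.002
```

```bash
python3 -m handwheel '[{"dx":0,"dy":-3,"dz":0,"rx":0,"ry":0,"rz":0},{"dx":0,"dy":-7,"dz":0,"rx":0,"ry":0,"rz":0},{"dx":-2,"dy":-11,"dz":1,"rx":0,"ry":0,"rz":0},{"dx":-5,"dy":-13,"dz":2,"rx":0,"ry":0,"rz":0.13},{"dx":-6,"dy":-13,"dz":2,"rx":0,"ry":0,"rz":0.25},{"dx":-6,"dy":-13,"dz":2,"rx":0,"ry":0,"rz":0.25},{"dx":-6,"dy":-13,"dz":2,"rx":0,"ry":0,"rz":0.25}]'
python3 - <<'E'
from h import *
a=snap('wrist','w3.png');w=cloud(a);E=a['extrinsics'];f=240/np.tan(np.radians(a['fov_y']/2))
p=w.reshape(-1,3);p=p[(p[:,0]>495)&(p[:,0]<565)&(p[:,1]<-72)&(p[:,1]>-98)&(p[:,2]>30)&(p[:,2]<80)]
for x in range(496,565,6):
    q=p[(p[:,0]>=x)&(p[:,0]<x+6)]
    if len(q)>5: print(x,np.median(q[:,2]).round(1))
p=w.reshape(-1,3);p=p[(p[:,2]>66)&(p[:,2]<78)&(p[:,0]>480)&(p[:,0]<580)];print(np.percentile(p[:,1],[1,10,50,90,99]))
E
```

```text
time_s: 6.7
tcp_pos: [425.7, -64.8, 160.9]
orientation: [[1.0, 0.001, -0.001], [0.001, 0.001, 1.0], [0.001, -1.0, 0.001]]
force: [-0.3, -0.4, -0.3]
opening: 0.002
496 43.7
502 51.3
508 52.6
514 53.7
520 54.9
526 56.1
532 57.3
538 58.6
544 59.9
550 60.9
556 60.4
[-147.28171951 -145.02434594   20.30152128   80.2381479    86.34956002]
```

The rocker's slope has reversed: its near edge is now at 51 mm and its far edge at 61 mm, so it is on. Next I'll go over and behind the open cover.

```bash
python3 -m handwheel '[{"dx":0,"dy":-5,"dz":0,"rx":0,"ry":0,"rz":0},{"dx":1,"dy":-9.5,"dz":0,"rx":0,"ry":0,"rz":0},{"dx":5,"dy":-10,"dz":0.2,"rx":0,"ry":0,"rz":0},{"dx":10,"dy":-10,"dz":0.2,"rx":0,"ry":0,"rz":0},{"dx":15,"dy":-10,"dz":0.2,"rx":0,"ry":0,"rz":0},{"dx":19,"dy":-10,"dz":0.2,"rx":0,"ry":0,"rz":0},{"dx":20,"dy":-9,"dz":0.2,"rx":0,"ry":0,"rz":0},{"dx":20,"dy":-6,"dz":0.2,"rx":0,"ry":0,"rz":0},{"dx":20,"dy":-3.5,"dz":0.2,"rx":0,"ry":0,"rz":0},{"dx":20,"dy":-3.5,"dz":0.2,"rx":0,"ry":0,"rz":0}]'; python3 -c "
from h import *
snap('scene','s4.png')"
```

```text
time_s: 7.75
tcp_pos: [623.1, -62.6, 193.8]
orientation: [[1.0, -0.003, 0.0], [-0.0, 0.002, 1.0], [-0.003, -1.0, 0.002]]
force: [-1.3, 0.5, -0.2]
opening: 0.001
```

View pics/s4.png

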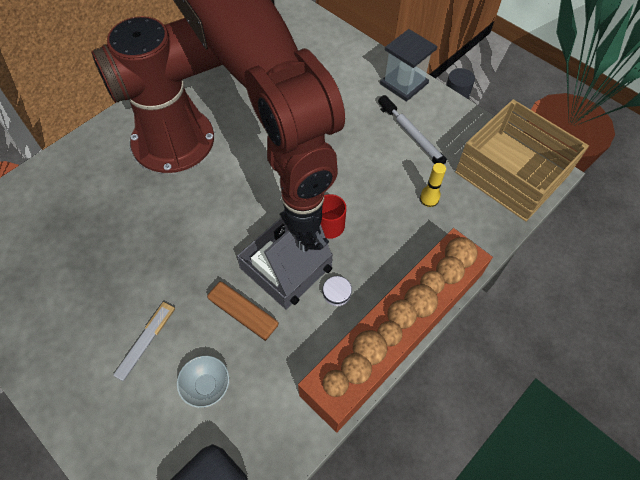

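The fingers are at about (318,245), behind the open cover and touching nothing. Now I'll sweep it shut along its arc.

```bash
python3 -m handwheel '[{"dx":-1.9,"dy":0,"dz":0,"rx":0,"ry":0,"rz":0},{"dx":-3.2,"dy":0.3,"dz":0,"rx":0,"ry":0,"rz":0},{"dx":-4.5,"dy":0.7,"dz":0,"rx":0,"ry":0,"rz":0},{"dx":-5.8,"dy":1.2,"dz":0,"rx":0,"ry":0,"rz":0},{"dx":-7,"dy":1.9,"dz":0,"rx":0,"ry":0,"rz":0},{"dx":-8.2,"dy":2.7,"dz":0,"rx":0,"ry":0,"rz":0},{"dx":-9.3,"dy":3.7,"dz":0,"rx":0,"ry":0,"rz":0},{"dx":-10.3,"dy":4.8,"dz":0,"rx":0,"ry":0,"rz":0},{"dx":-11.1,"dy":5.9,"dz":0,"rx":0,"ry":0,"rz":0},{"dx":-11.8,"dy":7.2,"dz":0,"rx":0,"ry":0,"rz":0}]'
```

```text
time_s: 8.8
tcp_pos: [508.6, -63.8, 127.8]
orientation: [[1.0, 0.006, 0.0], [-0.0, -0.002, 1.0], [0.006, -1.0, -0.002]]
force: [1.7, -0.5, 2.0]
opening: 0.002
```

```bash
python3 -m handwheel '[{"dx":-0.6,"dy":1.4,"dz":0,"rx":0,"ry":0,"rz":0},{"dx":-1,"dy":2.9,"dz":0,"rx":0,"ry":0,"rz":0},{"dx":-1.3,"dy":4,"dz":0,"rx":0,"ry":0,"rz":0},{"dx":-1.3,"dy":4.6,"dz":0,"rx":0,"ry":0,"rz":0},{"dx":-1.3,"dy":5,"dz":0,"rx":0,"ry":0,"rz":0},{"dx":-1.3,"dy":5.2,"dz":0,"rx":0,"ry":0,"rz":0},{"dx":-1.3,"dy":5.2,"dz":0,"rx":0,"ry":0,"rz":0}]'; python3 -m handwheel '[{"dx":0,"dy":0.1,"dz":0,"rx":0,"ry":0,"rz":0},{"dx":0,"dy":0.2,"dz":0,"rx":0,"ry":0,"rz":0},{"dx":0,"dy":0.2,"dz":0,"rx":0,"ry":0,"rz":0}]'
```

```text
time_s: 9.5
tcp_pos: [494.5, -63.5, 73.5]
orientation: [[1.0, 0.0, 0.0], [-0.0, -0.001, 1.0], [0.0, -1.0, -0.001]]
force: [-3.0, -1.3, 6.3]
opening: 0.001
time_s: 9.8
tcp_pos: [494.7, -63.5, 72.5]
orientation: [[1.0, 0.001, -0.0], [0.0, -0.001, 1.0], [0.001, -1.0, -0.001]]
force: [-8.4, 0.4, 14.6]
opening: -0.004
```

```bash
python3 -m handwheel '[{"dx":0,"dy":0.1,"dz":0,"rx":0,"ry":0,"rz":0},{"dx":0,"dy":0.1,"dz":0,"rx":0,"ry":0,"rz":0}]'; python3 -m handwheel '[{"dx":0,"dy":-1,"dz":0,"rx":0,"ry":0,"rz":0},{"dx":-1,"dy":-4,"dz":0,"rx":0,"ry":0,"rz":0},{"dx":-4,"dy":-7,"dz":0,"rx":0,"ry":0,"rz":0},{"dx":-7,"dy":-10,"dz":0,"rx":0,"ry":0,"rz":0},{"dx":-7,"dy":-10,"dz":0,"rx":0,"ry":0,"rz":0},{"dx":-7,"dy":-10,"dz":0,"rx":0,"ry":0,"rz":0},{"dx":-7,"dy":-10,"dz":0,"rx":0,"ry":0,"rz":0},{"dx":-7,"dy":-10,"dz":0,"rx":0,"ry":0,"rz":0},{"dx":-7,"dy":-10,"dz":0,"rx":0,"ry":0,"rz":0},{"dx":-7,"dy":-10,"dz":0,"rx":0,"ry":0,"rz":0}]'
python3 - <<'E'
from h import *
snap('scene','s5.png');w=cloud(snap('top'))
p=w.reshape(-1,3);p=p[(p[:,0]>560)&(p[:,0]<615)&(p[:,1]>-130)&(p[:,1]<10)&(p[:,2]>30)];print(np.percentile(p[:,2],[1,50,99]))
w=cloud(snap('wrist'));p=w.reshape(-1,3);p=p[(p[:,0]>475)&(p[:,0]<615)&(p[:,1]>-130)&(p[:,1]<10)];print(np.percentile(p[:,2],[1,50,99]),np.polyfit(p[:,0],p[:,2],1))
E
```

```text
time_s: 10.0
tcp_pos: [494.7, -63.5, 72.1]
orientation: [[1.0, 0.001, -0.0], [0.0, -0.001, 1.0], [0.001, -1.0, -0.001]]
force: [-11.3, 0.8, 20.9]
opening: -0.003
time_s: 11.0
tcp_pos: [424.2, -62.9, 169.0]
orientation: [[1.0, -0.001, -0.0], [0.0, 0.001, 1.0], [-0.001, -1.0, 0.001]]
force: [0.2, -0.5, 0.5]
opening: -0.001
[74.18354883 81.1223114  87.54021591]
[  8.61387728  80.00986854 261.96971537] [ -0.52438029 378.32025499]
```

View pics/s5.png

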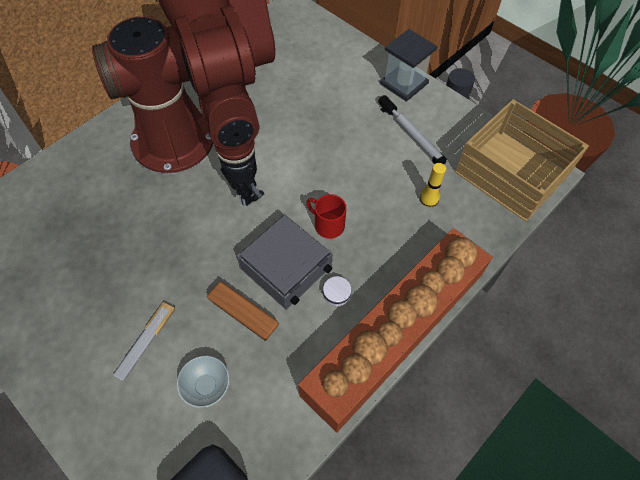

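The picture, taken about 1 s after release, shows the cover shut at about (285,255). The gripper is clear of everything and the mug, tin and brush haven't moved. Handing in.

```bash
python3 -c "
from h import *
w=cloud(snap('wrist'));p=w.reshape(-1,3);p=p[(p[:,0]>480)&(p[:,0]<600)&(abs(p[:,2]-80)<15)&(p[:,1]>-130)&(p[:,1]<10)];print(np.polyfit(p[:,0],p[:,2],1),len(p),np.median(p[:,2]))
print(workorder.close_job())"
```

```text
[1.09047938e-03 7.93796424e+01] 31245 79.99315912696473
the job is handed in; nothing more can be done
None
```

I pressed the cover until it popped open, pressed the rocker's raised half down to its stop, then swept the cover shut and pressed it home. I handed the job in at about 11 s; no verdict was reported.

- **Rocker:** after the press its slope had reversed, with the near edge at about 51 mm and the far edge at about 61 mm. I could not see it again once the cover was shut.
- **Cover:** about 1 s after release it was still shut. It measured level (slope about 0.001 rad) with its top at 80 mm, as it should when latched.
- **Robot and other objects:** the gripper was clear of everything, with wrist force readings near zero. The other items looked unmoved in the last picture, though I did not measure them. The highest force I read was about 46 N at the wrist, with the fingertips pressing the rocker.
- **Disagreements:** one cover slope fit, taken before handing in, came out wrong because it included the fingers and other points off the cover. Repeating it on the cover points alone gave the level result above. My first move command was refused because some row keys were missing, and nothing moved.

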